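Stow the optics: seal the lens case and shut the filter drawer

ROBOT

A 6-joint arm with a two-finger parallel gripper is mounted at the origin on the work surface. World frame = base frame: x ahead of the robot, y to its left, z up, the work surface at z = 0. Lengths are in mm, angles in degrees, forces in N, time in s.
With the tool pointing down it reaches from about 350 to 850 mm from the base axis. Payload 8.1 kg.
Tool frame: the origin (TCP) lies midway between the tips of the shut fingers; the grasp point (between the pads) lies 19 mm behind it (r.grasp_offset is the distance from the TCP to the grasp point, in mm); z points along the fingers, x is the direction in which the jaws open and shut, and the axes are right-handed (so a half turn about z gives the same grasp; the last joint's range is limited). The gripper opens to 85 mm and grips with 20 to 120 N. Pads are 22 mm wide; open, the fingers measure 114 mm over their backs; the gripper's body (76 mm by 85 mm) begins 54 mm behind the grasp point. The pads swing forward as they close: fully open they stand 13 mm farther back than shut.
Start: joints at [-78.346, 7.471, 85.268, -0, 87.261, -4.893], TCP at [170.901, -575.15, 231.292] pointing down, gripper open.
Joint ranges: [-169.43, 169.43], [-51.17, 129.36], [1.28, 143.12], [-76.62, 256.62], [0, 156.53], [-152.29, 152.29]. Speed limits (degrees/s): [136.94, 136.94, 159.86, 180, 180, 180].

INTERFACE

Orientations are given as [roll, pitch, yaw] about the fixed x, y, z axes, in that order (R = Rz(yaw) Ry(pitch) Rx(roll)).
In Python, from bench import r, optics, hand_in gives the robot as it stands.
- The arm moves only by the shell command python3 -m pendant 'ROWS' [FORCE]. ROWS is JSON, a list of rows, each a list of 5 numbers: the opening, from 0 (shut) to 1 (fully open), then the shift along the tool's x, y, z in mm, then the turn about the tool's z in degrees. A call has 1 to 10 rows; each row shifts and turns the commanded pose from where the row before left it, along the tool's axes as they then stand; what a row does not reach is not made up. A row lasts 1/10 s, in which the tool goes at most 50 mm and 8.59 degrees, less where a joint would pass 70% of its speed; a pose out of reach is approached as far as the arm can. A call with a gripper value outside its range is refused whole. The fingers move at their own pace and stop on an object; FORCE is the grip in N (left out, the last holds). Time passes only in rows, so rows that do not move let the fingers close. It gives the time, the measured TCP pose, the force and the opening at its end, in the units of the state.
- r.sense(): the state, without advancing time (a new reading comes with each control period).
- optics.snapshot(name): name is "scene" or "top" or "wrist"; returns (picture, depth): 480x640x3 uint8, blue, green, red; 480x640 float32, mm along the optical axis (not along the pixel's ray), 0 where there is no reading.
- optics.camera_params(name): a dict with "camera_matrix" (3x3 intrinsics, pixels), "k1" (the pictures are not rectified: a ray, as slopes to the right and down, at radius r is drawn at 1 + k1 r^2 times it, then the intrinsics apply), "eye" and "orientation" of the camera in the world. Camera axes: x right, y down, z forward; pixel columns grow to the right and rows downward; lengths in mm; the calibration is good to about 2 mm. A picture is of the moment at which its call begins: read the wrist's pose just before it. camera_params takes no time and is no camera call; for the wrist camera it gives the pose at the moment of the call.
- hand_in(): hands the job in, once; it reports no verdict.
Trained networks look in the newest picture that a camera, given by its name, has taken for a name from the list of things; names that differ only in an ending like _2 or _b are one class to them, and where a whole thing is asked for, a point or a joint stands for the part that bears it (a point fixed in the world has none). Each returns a list of dicts, best first, with "score" (0 to 1); they miss things now and then, are a little off and sometimes report something else, mostly with a low value. They report only what shows in the picture. A call takes as long as a camera call.
- optics.search_frame(camera, query): "at" ([x, y, z] in mm, in world coordinates, good to about 4 mm: the middle of the surface that is visible of it).
The state is a dict: "time": time; "joint_pos": joint angles; "qd": joint speeds; "joint_efforts": joint torques, N m; "tool_pos": TCP position; "tcp_rot": TCP orientation; "ft_force": force on the tool from outside, world axes, zero at the start; "wrist_torque": the same for the moment, N m; "finger_gap": finger opening in mm.
Only numpy, scipy, OpenCV 4.12 (cv2) and the standard library are available. Lean on these libraries where they do the work, as an engineer would, in place of code of your own. Each camera call takes 0.05 s, during which the arm holds its last target. There are 200 camera calls.

TASK

Clear the optics off the lab bench for the night. Stand every lens barrel upright in the open yellow gasketed case, and only then swing its lid over and press it down against the seal until both spring catches snap over it and hold it shut. Lay every blue filter box in the open drawer and slide the drawer fully shut; leave the bottle, the mug and the tape roll where they are.

Things in the scene. Friction and masses are not known exactly. Their poses are not given: they have to be found in the camera images.
- case: Yellow gasketed case, fixed at the left or right of the work area, turned up to 0.12 rad. Outside 180 (its x) x 236 (y) x 85 mm high; walls and floor 12 mm, so the inner floor is 156 x 212 mm, 12 mm above the bench. Origin: centre of its underside; x points away from the robot, to the hinge side; z up.
- case_front_seal (a point): Middle of the top of the black rubber seal on the case's front rim: case frame (-84, 0, 95) mm when free. It runs the whole width (y), 8 mm thick, and yields downward at about 2.4 N per mm.
- catch_left (a point): Centre of the foot of the nose of the black spring catch at y = +80 mm of the case; case frame (-104, 80, 97) mm. Noses are 16 mm deep (x), 32 mm wide, tops at z = 113 mm, sloped so that the lid's front edge cams them outward; then they snap back over the lid. They yield only outward (-x).
- catch_right (a point): The same on the other catch, at y = -80 mm of the case. The 128 mm between the two catches are free for pressing the lid.
- case_lid (a joint): Lid angle, rad: 0 fully down, grows as it opens; starts at 1.6 to 1.82 (stop 1.9). Stiff hinge (0.33 N m friction): the 0.3 kg lid stays where left. It meets the catches at about 0.10 and the seal at 0.046; pressing it down to 0 at the front edge takes about 20 N. Snapped and let go it rests at about 0.008; not snapped, the seal lifts it to 0.025 to 0.035.
- lid_hinge (a point): Middle of the lid's hinge axis, case frame (90, 0, 87) mm; the axis runs along the case's y. The lid plate is 190 mm long from the axis, 236 mm wide, 8 mm thick; shut, its underside is at z = 87 mm and its top at 95 mm. Open, its outer (top) face looks away from the robot.
- lid_tab (a point): Middle of the end of the black tab on the lid's free edge, 208 mm from the hinge axis, half-way through the thickness. Tab 60 mm wide, 20 mm long, 8 mm thick, flush with the lid plate; a black press pad lies on the lid just behind it (145 to 185 mm from the axis). The lid may be pushed over from behind at the tab.
- station: Foot of the small white one-drawer cabinet, fixed on the side where the case is not, turned up to 0.12 rad. Origin: on the bench under the open drawer; x points away from the robot, into the cabinet. Cabinet: 240 mm wide (y), 94 mm high, x = 85 to 310 mm; the shut drawer's front stands at x = 70 mm. Two cartons on it, up to 134 mm high, 75 mm back from its front.
- unit_drawer0 (a joint): How far the drawer is pulled out, m: 0 shut, starts at 0.135 to 0.16. It slides along the station's x with about 1 N of friction and stays where it is left.
- unit_drawer0_handle (a point): Middle of the steel bar handle on the blue drawer front, moving with it: bar 11 mm thick, 120 mm long along the station's y, 35 mm before the front face, 56 mm above the bench. The drawer front reaches from 20 to 83 mm above the bench, 15 mm thick.
- drawer_floor (a point): Centre of the drawer's inner floor, moving with it, 26 mm above the bench; axes as the station's. Inside 195 mm long (x), 198 mm wide (y); side walls 6 mm thick, up to 46 mm above the floor. The cabinet's top covers the rear part, 56 mm above the floor: open by d, the inside from x = -97 mm to x = d - 103 mm is free from above.
- lens0: Lens barrel, 0.3 kg: black upright cylinder 54 mm across, 60 mm high, aluminium band near the foot, red band near the top, greenish glass disc on top. Origin: centre of its underside; z up its axis. Two or three barrels are present; an absent one reads None from the start. It stands on the bench.
- lens1: Lens barrel, 0.3 kg: black upright cylinder 54 mm across, 60 mm high, aluminium band near the foot, red band near the top, greenish glass disc on top. Origin: centre of its underside; z up its axis. Two or three barrels are present; an absent one reads None from the start. It stands on the bench.
- lens2: Lens barrel, 0.3 kg: black upright cylinder 54 mm across, 60 mm high, aluminium band near the foot, red band near the top, greenish glass disc on top. Origin: centre of its underside; z up its axis. Two or three barrels are present; an absent one reads None from the start. It stands on the bench.
- filter0: Filter box, 0.2 kg: a closed blue plastic block 80 mm long (its x), 44 mm wide (its y), 42 mm high, with a white label on top; grip it across the 44 mm. Origin: centre of its underside. One or two are present; an absent one reads None from the start.
- filter1: Filter box, 0.2 kg: a closed blue plastic block 80 mm long (its x), 44 mm wide (its y), 42 mm high, with a white label on top; grip it across the 44 mm. Origin: centre of its underside. One or two are present; an absent one reads None from the start.
- wash: Bystander: white plastic bottle, 60 mm across, 150 mm high, red cap, beyond the work area. Origin: centre of its underside.
- mug: Bystander: blue mug, 80 mm across, 90 mm high, far left. Origin: centre of its underside.
- tape: Bystander: roll of orange tape lying flat, 100 mm across, 30 mm high, far right. Origin: centre of its underside.

How it is judged (in metres and radians):
On the way, in this order (a step that is already met when the one before it is completed fails the run):
1. every lens barrel stands upright inside the case, let go, with the lid still open (x of lens0 in the frame of case between -0.078 and 0.078 m and y of lens0 in the frame of case between -0.106 and 0.106 m and z of lens0 in the frame of case between 0 and 0.05 m and angle between each of lens0, lens1, lens2's own z axis and vertical below 0.2 rad and not (contact force between the fingers and lens0 above 0.5 N) and x of lens1 in the frame of case between -0.078 and 0.078 m and y of lens1 in the frame of case between -0.106 and 0.106 m and z of lens1 in the frame of case between 0 and 0.05 m and not (contact force between the fingers and lens1 above 0.5 N) and x of lens2 in the frame of case between -0.078 and 0.078 m and y of lens2 in the frame of case between -0.106 and 0.106 m and z of lens2 in the frame of case between 0 and 0.05 m and not (contact force between the fingers and lens2 above 0.5 N) and value of joint case_lid above 0.3 rad), for 0.3 s.
2. the lid is pressed down and held by the catches (value of joint case_lid below 0.018 rad), for 0.3 s.
At the end, for the whole second after the job is handed in: Every lens barrel present lies within the case's inner walls; the lid stays below 0.018 rad by itself (catches snapped); every filter box present lies on the drawer floor and the drawer is within 8 mm of shut; all at rest (x of lens0 in the frame of case between -0.078 and 0.078 m and y of lens0 in the frame of case between -0.106 and 0.106 m and z of lens0 in the frame of case between 0 and 0.05 m and x of lens1 in the frame of case between -0.078 and 0.078 m and y of lens1 in the frame of case between -0.106 and 0.106 m and z of lens1 in the frame of case between 0 and 0.05 m and x of lens2 in the frame of case between -0.078 and 0.078 m and y of lens2 in the frame of case between -0.106 and 0.106 m and z of lens2 in the frame of case between 0 and 0.05 m and x of filter0 in the frame of drawer_floor between -0.1 and 0.1 m and y of filter0 in the frame of drawer_floor between -0.1 and 0.1 m and z of filter0 in the frame of drawer_floor between -0.01 and 0.03 m and x of filter1 in the frame of drawer_floor between -0.1 and 0.1 m and y of filter1 in the frame of drawer_floor between -0.1 and 0.1 m and z of filter1 in the frame of drawer_floor between -0.01 and 0.03 m and value of joint case_lid below 0.018 rad and value of joint unit_drawer0 below 0.008 m and linear speed of each of lens0, lens1, lens2, filter0, filter1 below 0.02 m/s); the robot touches nothing.
It fails at once if the bottle is moved more than 30 mm or tipped over (distance of wash from where it was at the start of the episode above 0.03 m or angle between wash's own z axis and vertical above 0.5 rad).
It fails at once if the mug is moved more than 30 mm or tipped over (distance of mug from where it was at the start of the episode above 0.03 m or angle between mug's own z axis and vertical above 0.5 rad).
It fails at once if the tape roll is moved more than 30 mm or tipped over (distance of tape from where it was at the start of the episode above 0.03 m or angle between tape's own z axis and vertical above 0.5 rad).
Of lens0, lens1, lens2 only 2 to 3 are there at a start; the rules pass over those that are not, and their reading is None.
Of filter0, filter1 only 1 to 2 are there at a start; the rules pass over those that are not, and their reading is None.
At some moment in a run one of lens0, lens1, lens2, filter0, filter1 may be knocked a few centimetres aside while the robot is not near it.
It also fails if it takes over 210 s, if anything falls off the work surface, if the arm or the gripper's body presses on something with over 40 N, if the wrist force passes 120 N, or if a joint passes its speed limit or range.

## Working session

There is one attempt and no reset: what is moved stays moved. The work goes in short steps, Python scripts to look and compute and a shell command to move; the robot and the scene stay as the last step left them, time stands still between calls to the robot, and variables do not carry over. Pictures are saved under pics/ and viewed, about 12 in all and at most 16, crops included, and the job is handed in when it is done.

```bash
ls; mkdir -p pics
cat > h.py <<'E'
import numpy as np, cv2
from scipy.spatial.transform import Rotation as R
from bench import r, optics, hand_in
def snap(name,fn=None):
    p=optics.camera_params(name); im,d=optics.snapshot(name)
    if fn: cv2.imwrite('pics/'+fn,im)
    return im,d,p
def rot(o):
    o=np.array(o,float)
    return o if o.shape==(3,3) else R.from_euler('xyz',o,degrees=True).as_matrix()
def cloud(d,p):
    K=np.array(p['camera_matrix']);k=p['k1']
    v,u=np.mgrid[0:480,0:640]
    x=(u-K[0,2])/K[0,0];y=(v-K[1,2])/K[1,1]
    rd=np.hypot(x,y);rr=rd.copy()
    for _ in range(8): rr=rd/(1+k*rr**2)
    s=np.where(rd>0,rr/np.maximum(rd,1e-9),1)
    P=np.stack([x*s*d,y*s*d,d],-1)
    return P@rot(p['orientation']).T+np.array(p['eye'])
E
python3 - <<'E'
from h import *
for n in('scene','top'):
    im,d,p=snap(n,n+'0.png'); print(n,p)
    for q in('case','case_front_seal','catch_left','lid_tab','unit_drawer0_handle','drawer_floor','station','lens0','filter0','wash','mug','tape'):
        try: print(q,[(np.round(x['at']).tolist(),round(x['score'],2)) for x in optics.search_frame(n,q)][:5])
        except Exception as e: print(q,e)
print(r.sense(), r.grasp_offset)
E
```

```text
pics
scene {'camera_matrix': array([[542.22951965,   0.        , 326.80331778],
       [  0.        , 542.22951965, 242.74098034],
       [  0.        ,   0.        ,   1.        ]]), 'k1': -0.0157308122285097, 'eye': array([1145.67808592, -990.43751352, 1123.24757202]), 'orientation': array([-131.9376691 ,    0.41107654,   28.62626604])}
case [([565.0, 252.0, 74.0], 0.77), ([449.0, 533.0, 74.0], 0.53), ([615.0, 252.0, 196.0], 0.23)]
case_front_seal [([430.0, 262.0, 97.0], 0.53)]
catch_left [([450.0, -280.0, 33.0], 0.67), ([411.0, 349.0, 101.0], 0.38)]
lid_tab [([613.0, 251.0, 196.0], 0.78)]
unit_drawer0_handle [([453.0, -282.0, 33.0], 0.88), ([644.0, 47.0, 41.0], 0.64)]
drawer_floor [([451.0, -276.0, 32.0], 0.75)]
station [([644.0, -293.0, 84.0], 0.67), ([450.0, -283.0, 35.0], 0.59)]
lens0 [([533.0, 54.0, 50.0], 0.94), ([453.0, -278.0, 34.0], 0.75), ([474.0, -64.0, 50.0], 0.67), ([454.0, -539.0, 25.0], 0.23)]
filter0 [([646.0, 49.0, 43.0], 0.78), ([431.0, 53.0, 41.0], 0.7)]
wash [([759.0, -23.0, 82.0], 0.74)]
mug [([451.0, 536.0, 76.0], 0.48)]
tape [([457.0, -540.0, 28.0], 0.94)]
to
[... 992 characters left out ...]
 0.66)]
{'time': 1.3, 'joint_pos': array([-7.83463517e+01,  7.47215643e+00,  8.52701812e+01, -1.45352972e-03,
        8.72623780e+01, -4.89120562e+00]), 'qd': array([ 0.05864398,  0.07836087,  0.07079208, -0.04426224,  0.03636574,
       -0.00869206]), 'joint_efforts': array([ 3.41234972e-04, -5.69322109e+01, -5.00854182e+01, -3.36551911e-04,
        1.50513115e-03,  1.72516359e-06]), 'tool_pos': array([ 170.88582832, -575.12560888,  231.25904073]), 'tcp_rot': array([ 1.79998955e+02,  4.82216702e-03, -7.34550767e+01]), 'ft_force': array([-0.2028764 , -1.42077924,  0.10340867]), 'wrist_torque': array([-0.02728531,  0.00569397,  0.02660506]), 'finger_gap': 85.21605802011885} 18.700000000000003
```

View both.

View pics/top0.png

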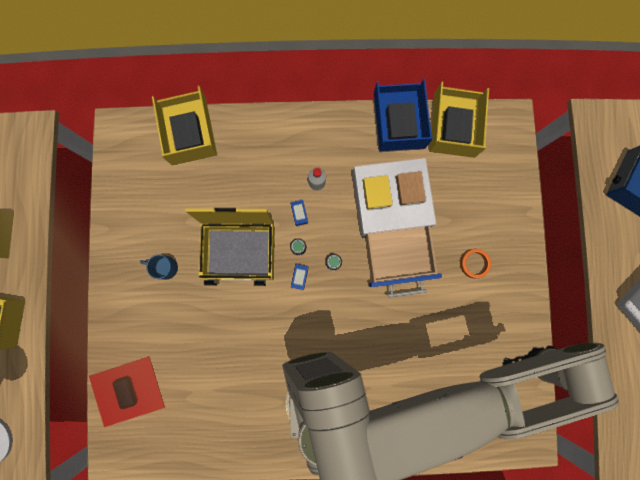

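View pics/scene0.png

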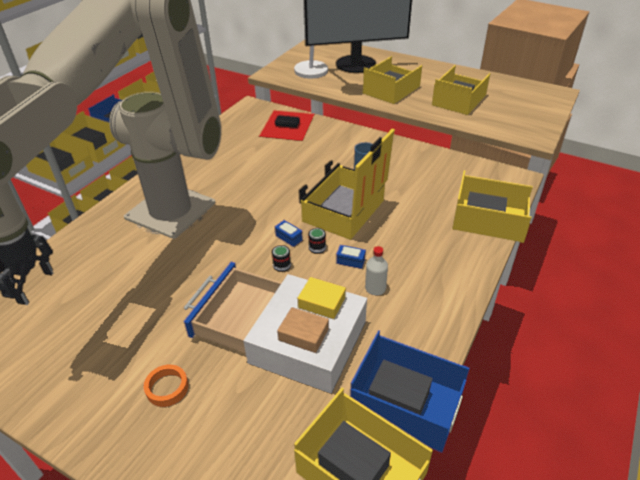

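```bash
cat >> h.py <<'E'
def reg(im,P,c,rad,z0,z1):
    return (np.hypot(P[...,0]-c[0],P[...,1]-c[1])<rad)&(P[...,2]>z0)&(P[...,2]<z1)
def rect(pts):
    (c,s,a)=cv2.minAreaRect(pts[:,:2].astype(np.float32)); return np.round(c,1),np.round(s,1),round(a,1)
E
python3 - <<'E'
from h import *
for n in('top','scene'):
    im,d,p=snap(n); P=cloud(d,p)
    hsv=cv2.cvtColor(im,cv2.COLOR_BGR2HSV)
    print(n)
    for nm,c,z0,z1 in(('L0',(527,62),57,75),('L1',(472,-57),57,75),('F0',(428,60),36,55),('F1',(638,55),36,55)):
        m=reg(im,P,c,55,z0,z1); q=P[m]; 
        print(nm,len(q),rect(q) if len(q) else '',np.round(np.median(q,0),1) if len(q) else '')
    # blue only filter
    for nm,c in(('F0',(428,60)),('F1',(638,55))):
        m=reg(im,P,c,70,36,55)&(d>0); print(nm,'hue',np.median(hsv[m],0))
    m=(abs(P[...,0]-540)<140)&(abs(P[...,1]-265)<150)&(P[...,2]>78)&(P[...,2]<100); print('caserim',m.sum(),rect(P[m]))
    m=(abs(P[...,0]-600)<140)&(abs(P[...,1]-265)<170)&(P[...,2]>130); q=P[m];print('lid',len(q),rect(q),np.percentile(q,[1,50,99],axis=0).round(1).tolist())
    m=(abs(P[...,0]-370)<60)&(abs(P[...,1]+280)<150)&(P[...,2]>70)&(P[...,2]<100); print('drawerfront',m.sum(),rect(P[m]) if m.sum() else'')
    m=(abs(P[...,0]-640)<170)&(abs(P[...,1]+265)<170)&(P[...,2]>86)&(P[...,2]<102); print('cab',m.sum(),rect(P[m]) if m.sum() else'')
E
```

```text
top
L0 172 (array([524.2,  66.7]), array([49.6, 50.2]), 89.4) [524.1  67.9  61.4]
L1 169 (array([470.2, -50.6]), array([50. , 51.5]), 62.1) [470.2 -51.7  60.6]
F0 307 (array([423.3,  63.9]), array([44.1, 79.7]), 76.7) [423.8  64.1  42.2]
F1 297 (array([641. ,  60.4]), array([80.1, 43.6]), 12.0) [641.7  60.3  42.6]
F0 hue [109.   85.5 155. ]
F1 hue [109.  58. 148.]
caserim 979 (array([504.3, 267.9]), array([237.5, 204.3]), 88.8)
lid 975 (array([610.6, 265.1]), array([236.7,  16.4]), 88.1) [[600.6, 147.5, 131.7], [607.9, 261.6, 230.9], [617.9, 380.0, 297.5]]
drawerfront 424 (array([ 406.3, -284.3]), array([ 42.3, 231.9]), 0.3)
cab 3117 (array([ 680.3, -256.1]), array([224.2, 240.4]), 5.9)
scene
L0 169 (array([525.1,  66.3]), array([50.9, 56. ]), 29.7) [524.8  64.3  61.7]
L1 195 (array([470. , -50.2]), array([52.1, 54.3]), 31.2) [471.6 -51.8  61.3]
F0 279 (array([423.4,  64.7]), array([48.9, 87. ]), 75.1) [425.8  61.6  42.6]
F1 320 (array([641.7,  61.7]), array([81. , 50.8]), 11.4) [643.2  57.9  42.8]
F0 hue [109.  59. 162.]
F1 hue [109.   48.5 162. ]
caserim 749 (array([506.1, 268. ]), array([249.7, 210.9]), 89.2)
lid 1553 (array([611.2, 266.6]), array([248.4,  18.3]), 87.3) [[602.2, 145.4, 131.9], [613.4, 249.6, 216.3], [620.4, 380.8, 296.0]]
drawerfront 689 (array([ 413.1, -282.4]), array([ 44.3, 237.3]), 4.3)
cab 4422 (array([ 680.4, -256.5]), array([227.2, 246.9]), 5.9)
```

Two lenses and two filter boxes are on the bench. The case is on the left with its lid near vertical, at about (514, 268). The drawer is on the right, turned 5.9°. I'm moving to above lens 1, at about (470, -50).

```bash
python3 -m pendant '[[1,0,0,0,8.25],[1,0,0,0,8.3],[1,-43.75,-24.9,0,0],[1,-43.75,-24.9,0,0],[1,-43.75,-24.9,0,0],[1,-43.75,-24.9,0,0],[1,-43.75,-24.9,0,0],[1,-43.75,-24.9,0,0],[1,-43.75,-24.9,0,0],[1,-43.75,-24.9,0,0]]' && python3 -m pendant '[[1,-43.75,-24.9,0,0],[1,-43.75,-24.9,0,0],[1,-43.75,-24.9,0,0],[1,-43.75,-24.9,0,0],[1,0,0,0,0],[1,0,0,0,0]]'
cat >> h.py <<'E'
def go(target,yaw):
    "tool-frame shift (after turning) and turn needed"
    s=r.sense(); t=np.array(target,float)-s['tool_pos']; y=s['tcp_rot'][2]
    turn=-((yaw-y+180)%360-180)
    Rm=R.from_euler('xyz',[180,0,yaw],degrees=True).as_matrix()
    print('tcp',np.round(s['tool_pos'],1),np.round(s['tcp_rot'],2),'gap',round(s['finger_gap'],1),'F',np.round(s['ft_force'],1),'t',round(s['time'],2),'turn',round(turn,2),'shift',np.round(Rm.T@t,1))
E
python3 - <<'E'
from h import *
im,d,p=snap('wrist','w1.png'); print(p['eye'],p['orientation'])
P=cloud(d,p); m=reg(im,P,(470,-50),45,55,70); print(m.sum(),rect(P[m]) if m.sum() else '')
go([470,-50,62],-90)
E
```

```text
time: 2.4
tool_pos: [369.4, -225.8, 231.6]
tcp_rot: [-179.9, -0.0, -90.0]
ft_force: [0.4, 0.0, 0.1]
finger_gap: 85.5
time: 3.0
tool_pos: [467.9, -52.5, 231.2]
tcp_rot: [180.0, -0.0, -89.8]
ft_force: [-0.8, -0.3, 0.0]
finger_gap: 85.5
[545.61216489 -52.53098332 373.92750051] [ 1.62421584e+02  5.69681083e-02 -8.98280600e+01]
2584 (array([470.9, -49.7]), array([53. , 53.2]), 67.3)
tcp [467.6 -53.6 231.2] [ 1.7997e+02 -2.0000e-02 -8.9920e+01] gap 85.6 F [0.4 1.  0. ] t 3.05 turn 0.08 shift [ -3.6  -2.4 169.2]
```

View pics/w1.png

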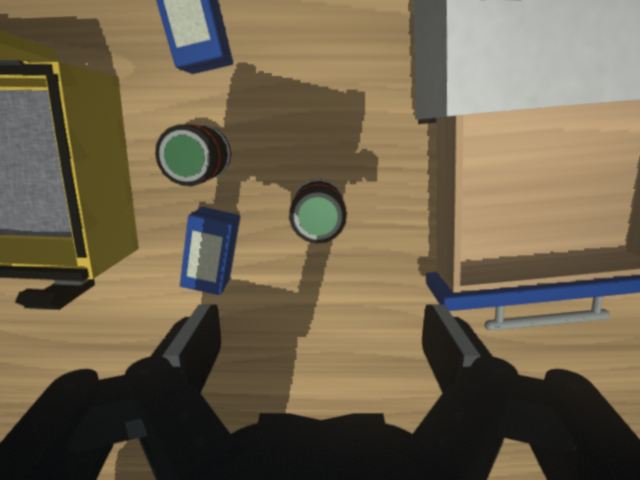

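Wrist view: the lens 1 top is at px (318,215), F0 at (210,250), lens 0 at (187,155), with the case at left and the drawer at right. The depth fit gives the lens at (470.9, -49.7), so I'm descending and gripping.

```bash
python3 -m pendant '[[1,-3.7,-3,43,0],[1,0,0,43,0],[1,0,0,43,0],[1,0,0,43,0],[1,0,0,41,0],[1,0,0,0,0],[0,0,0,0,0],[0,0,0,0,0],[0,0,0,0,0],[0,0,0,0,0]]' 40; python3 -m pendant '[[0,0,0,0,0],[0,0,0,0,0],[0,0,0,0,0]]'
python3 -c "
from h import *
go([470.7,-49.8,231],-90)"
```

```text
time: 4.05
tool_pos: [473.4, -50.9, 21.6]
tcp_rot: [-179.7, -0.1, -90.0]
ft_force: [-1.1, -1.5, 7.5]
finger_gap: 52.9
time: 4.35
tool_pos: [473.3, -50.9, 21.5]
tcp_rot: [-179.7, -0.1, -90.0]
ft_force: [-1.2, -1.7, 7.2]
finger_gap: 53.1
tcp [473.3 -50.9  21.5] [-1.7969e+02 -1.0000e-01 -9.0000e+01] gap 53.1 F [-1.2 -1.7  7.2] t 4.35 turn -0.0 shift [  -1.1    2.6 -209.5]
```

```bash
python3 -m pendant '[[0,0,0,-46,0],[0,0,0,-46,0],[0,0,0,-46,0],[0,-45.4,10.4,-46,0],[0,-45.4,10.4,-46,0],[0,-45.4,10.4,0,0],[0,-45.4,10.4,0,0],[0,-45.4,10.4,0,0],[0,-45.4,10.4,0,0],[0,-45.4,10.4,0,0]]'; python3 -m pendant '[[0,0,0,0,0],[0,0,0,0,0]]'
python3 - <<'E'
from h import *
im,d,p=snap('wrist','w2.png')
P=cloud(d,p); np.save('P2.npy',P)
go([486,314,250],-90)
m=(abs(P[...,0]-514)<120)&(abs(P[...,1]-268)<150)&(P[...,2]>80)&(P[...,2]<100); print('rim',m.sum(),rect(P[m]))
m=(abs(P[...,0]-514)<65)&(abs(P[...,1]-268)<150)&(P[...,2]>5)&(P[...,2]<18); print('floor',m.sum(),rect(P[m]))
m=(P[...,2]>99)&(P[...,2]<120)&(abs(P[...,0]-410)<40)&(abs(P[...,1]-268)<120)
for s in(1,-1):
    q=P[m&(s*(P[...,1]-268)>30)]; print('catch',len(q),np.median(q,0) if len(q) else '', np.percentile(q,[3,97],axis=0).round(1).tolist() if len(q) else '')
q=P[(P[...,2]>100)&(P[...,2]<300)&(abs(P[...,0]-610)<40)&(abs(P[...,1]-268)<130)]
A=np.c_[q[:,1],q[:,2],np.ones(len(q))]; c=np.linalg.lstsq(A,q[:,0],rcond=None)[0]; print('lid plane x=',c,len(q), np.abs(A@c-q[:,0]).mean())
E
```

```text
time: 5.35
tool_pos: [402.4, 248.2, 228.4]
tcp_rot: [-179.8, 0.1, -90.0]
ft_force: [1.2, 0.0, -2.3]
finger_gap: 53.1
time: 5.55
tool_pos: [402.5, 247.4, 227.8]
tcp_rot: [-179.9, 0.0, -89.8]
ft_force: [-0.5, -0.7, -3.0]
finger_gap: 53.2
tcp [402.9 246.4 227.5] [-179.91    0.    -89.92] gap 53.0 F [ 0.1 -0.2 -2.7] t 5.6 turn 0.08 shift [-67.6 -83.1 -22.5]
rim 11387 (array([487.5, 270.7]), array([237.6, 175.2]), 88.2)
floor 32935 (array([514. , 269.9]), array([217.6, 130. ]), 90.0)
catch 907 [412.69657949 351.64555338 108.10769378] [[403.1, 337.0, 100.3], [418.4, 367.9, 112.8]]
catch 902 [407.63901887 194.28827032 108.16691965] [[397.7, 178.4, 100.8], [413.7, 209.5, 112.3]]
lid plane x= [0. 0. 0.] 0 nan<stdin>:11: RuntimeWarning: Mean of empty slice.
  ret = ret.dtype.type(ret / rcount)
```

View pics/w2.png

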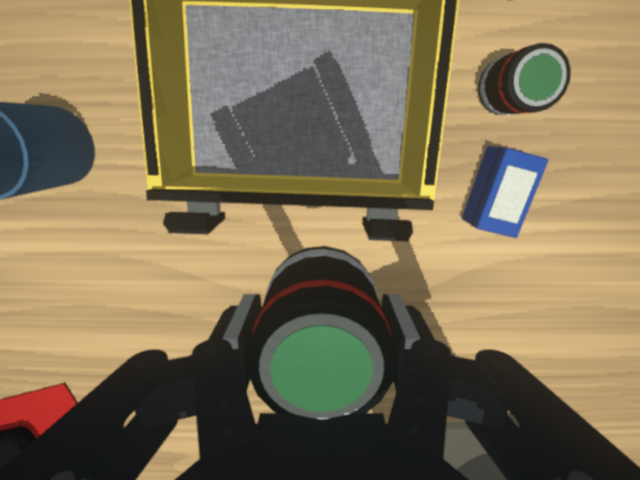

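Wrist view: the case's catches are at px (193,222) and (388,228), and the barrel is held straight. Case origin comes out near (513, 269.5), yaw -1.8°. I'm moving over the left half and lowering.

```bash
python3 -m pendant '[[0,-23.7,-28,0,0],[0,-23.7,-28,0,0],[0,-23.7,-28,0,0],[0,0,0,45,0],[0,0,0,45,0],[0,0,0,45,0],[0,0,0,0,0],[0,0,0,0,0]]'
python3 - <<'E'
from h import *
go([487,318,35],-90)
im,d,p=snap('wrist'); P=cloud(d,p)
q=P[(P[...,2]>120)&(P[...,2]<300)&(abs(P[...,0]-610)<40)&(abs(P[...,1]-268)<130)]
if len(q):
    A=np.c_[q[:,1],q[:,2],np.ones(len(q))]; c=np.linalg.lstsq(A,q[:,0],rcond=None)[0]; print('lid plane x=',c,len(q), np.abs(A@c-q[:,0]).mean())
E
```

```text
time: 6.4
tool_pos: [487.1, 315.9, 91.9]
tcp_rot: [179.9, -0.1, -90.1]
ft_force: [0.6, 1.0, -2.0]
finger_gap: 53.3
tcp [487.1 315.9  91.9] [ 1.7992e+02 -6.0000e-02 -9.0110e+01] gap 53.3 F [ 0.6  1.  -2. ] t 6.4 turn -0.11 shift [-2.1  0.1 56.9]
lid plane x= [ 1.16604418e-02 -6.65241176e-02  6.06740429e+02] 164 0.20025896902052548
```

```bash
python3 -m pendant '[[0,-2,0,30,0],[0,0,0,20,0],[0,0,0,5,0],[0,0,0,0,0],[0,0,0,0,0]]'; python3 -m pendant '[[0,0,0,1,0],[0,0,0,0,0],[0.8,0,0,0,0],[0.8,0,0,0,0],[0.8,0,0,0,0],[0.8,0,0,0,0]]'
```

```text
time: 6.95
tool_pos: [488.7, 320.3, 39.4]
tcp_rot: [-179.8, 0.1, -90.0]
ft_force: [0.3, 0.2, -1.9]
finger_gap: 53.4
time: 7.55
tool_pos: [487.0, 319.5, 35.8]
tcp_rot: [-180.0, 0.0, -90.0]
ft_force: [-0.3, 0.3, -0.9]
finger_gap: 68.3
```

```bash
python3 -m pendant '[[0.8,0,0,-48,0],[0.8,0,0,-48,0],[0.8,0,0,-48,0],[1,0,0,-46,0],[1,42,-6,0,0],[1,42,-6,0,0],[1,42,-6,0,0],[1,42,-6,0,0],[1,42,-6,0,0],[1,43,-6,0,0]]'; python3 -m pendant '[[1,0,0,0,0],[1,0,0,0,0]]'
python3 - <<'E'
from h import *
im,d,p=snap('wrist','w3.png'); P=cloud(d,p)
for nm,c,a,b in(('L0',(524,67),55,70),('F0',(423,64),36,50),('F1',(641,60),36,50),('L1 in case',(484,318),67,80)):
    m=reg(im,P,c,55,a,b); print(nm,m.sum(),rect(P[m]) if m.sum() else '')
go([524,67,20],-90)
E
```

```text
time: 8.55
tool_pos: [522.8, 64.9, 225.8]
tcp_rot: [-180.0, 0.0, -90.0]
ft_force: [0.9, -0.3, 0.1]
finger_gap: 85.6
time: 8.75
tool_pos: [522.9, 65.7, 225.6]
tcp_rot: [180.0, 0.0, -90.1]
ft_force: [-0.3, 0.2, 0.3]
finger_gap: 85.5
L0 2657 (array([525. ,  67.7]), array([53.1, 52.8]), 0.6)
F0 2922 (array([424.3,  65.2]), array([44.1, 80.4]), 76.8)
F1 5019 (array([641.7,  62.1]), array([80.4, 43.7]), 12.0)
L1 in case 2837 (array([472.7, 319.2]), array([54.3, 77.8]), 89.3)
tcp [522.8  66.6 225.6] [ 1.7999e+02  3.0000e-02 -9.0060e+01] gap 85.1 F [ 0.5 -0.1 -0.8] t 8.8 turn -0.06 shift [ -0.4  -1.2 205.6]
```

```bash
python3 -m pendant '[[1,-1,-2,45,0],[1,0,0,45,0],[1,0,0,45,0],[1,0,0,45,0],[1,0,0,25,0],[1,0,0,0,0],[0,0,0,0,0],[0,0,0,0,0],[0,0,0,0,0],[0,0,0,0,0]]' 40; python3 -m pendant '[[0,0,0,0,0],[0,0,0,-40,0],[0,0,0,-48,0],[0,0,0,-48,0],[0,0,0,-48,0],[0,0,0,-25,0],[0,0,0,0,0]]'
python3 - <<'E'
from h import *
go([486,222,230],-90)
E
```

```text
time: 9.8
tool_pos: [527.1, 67.9, 23.4]
tcp_rot: [-179.7, 0.0, -90.0]
ft_force: [-0.9, 1.7, 7.3]
finger_gap: 53.1
time: 10.5
tool_pos: [527.8, 67.5, 236.1]
tcp_rot: [-179.4, 0.0, -90.0]
ft_force: [0.5, -0.2, -1.8]
finger_gap: 53.4
tcp [527.8  67.5 236.1] [-1.7939e+02  2.0000e-02 -9.0010e+01] gap 53.4 F [ 0.5 -0.2 -1.8] t 10.5 turn -0.01 shift [-154.5   41.8    6.1]
```

```bash
python3 -m pendant '[[0,-38.6,11,0,0],[0,-38.6,11,0,0],[0,-38.6,11,0,0],[0,-38.6,11,0,0],[0,0,0,0,0],[0,0,0,45,0],[0,0,0,45,0],[0,0,0,45,0],[0,0,0,0,0],[0,0,0,0,0]]'
python3 - <<'E'
from h import *
go([484,222,37],-90)
E
```

```text
time: 11.5
tool_pos: [479.6, 221.0, 93.5]
tcp_rot: [179.8, -0.1, -90.0]
ft_force: [-0.2, 0.9, -1.9]
finger_gap: 52.9
tcp [479.6 221.   93.5] [ 1.798e+02 -7.000e-02 -9.002e+01] gap 52.9 F [-0.2  0.9 -1.9] t 11.5 turn -0.02 shift [-1.  -4.4 56.5]
```

```bash
python3 -m pendant '[[0,-1,-4,30,0],[0,0,0,20,0],[0,0,0,4,0],[0,0,0,0,0],[0,0,0,0,0]]'; python3 -m pendant '[[0,0,0,1.5,0],[0,0,0,0,0],[0.8,0,0,0,0],[0.8,0,0,0,0],[0.8,0,0,0,0],[0.8,0,0,0,0],[0.8,0,0,0,0]]'; python3 -m pendant '[[0.8,0,0,-48,0],[0.8,0,0,-48,0],[0.8,0,0,-48,0],[0.8,0,30,-40,0],[0.8,0,40,0,0],[0.8,0,0,0,0],[0.8,0,0,0,0]]'
python3 - <<'E'
from h import *
im,d,p=snap('wrist','w4.png'); P=cloud(d,p)
for nm,c in(('L0',(482,222)),('L1',(484,318))):
    m=reg(im,P,c,32,66,80); print(nm,m.sum(),rect(P[m]) if m.sum() else '')
go([424,65,230],-103.2)
E
```

```text
time: 12.0
tool_pos: [486.6, 223.4, 43.2]
tcp_rot: [-179.8, 0.1, -90.0]
ft_force: [-0.1, -0.4, -2.8]
finger_gap: 52.9
time: 12.7
tool_pos: [484.9, 222.9, 39.2]
tcp_rot: [-180.0, 0.0, -90.0]
ft_force: [-0.1, 1.3, -0.3]
finger_gap: 68.3
time: 13.4
tool_pos: [414.5, 223.0, 223.4]
tcp_rot: [-179.9, 0.0, -90.0]
ft_force: [0.3, 0.6, 0.8]
finger_gap: 68.2
L0 3444 (array([482.4, 223. ]), array([52.8, 52.3]), 46.1)
L1 3516 (array([484.8, 319.4]), array([52.9, 53.2]), 0.1)
tcp [415.  222.9 223.1] [-1.7996e+02  1.0000e-02 -8.9980e+01] gap 68.1 F [ 1.  -0.1 -0.3] t 13.45 turn 13.22 shift [151.7 -44.8  -6.9]
```

View pics/w4.png

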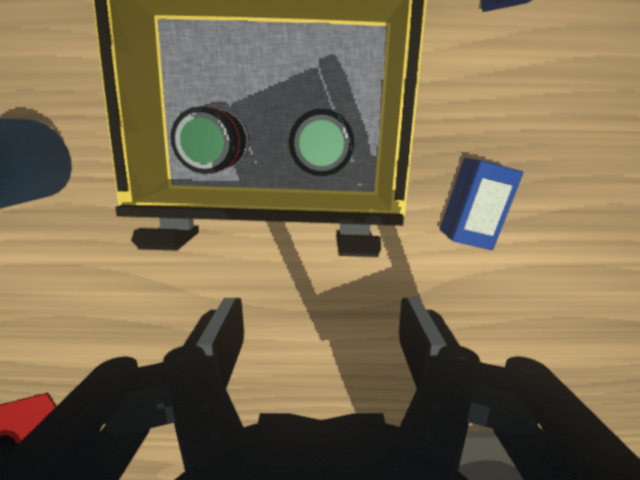

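Both barrels stand in the case, at px (207,140) and (322,142). Next comes the lid, so I'll measure its angle while moving above and behind it.

```bash
python3 -m pendant '[[0,0,0,-45,1.8],[0,0,0,-45,0],[0,0,0,-30,0],[0,0,0,0,0]]'
python3 - <<'E'
from h import *
o=np.array([513,269.5]);ps=np.deg2rad(-1.8);ux=np.array([np.cos(ps),np.sin(ps)]);uy=np.array([-ux[1],ux[0]])
for n in('top','scene'):
    im,d,p=snap(n); P=cloud(d,p); C=np.stack([(P[...,:2]-o)@ux,(P[...,:2]-o)@uy,P[...,2]],-1)
    q=C[(C[...,0]>60)&(C[...,0]<150)&(abs(C[...,1])<110)&(C[...,2]>110)&(C[...,2]<310)]
    A=np.c_[q[:,2]-87,np.ones(len(q))]; c=np.linalg.lstsq(A,q[:,0],rcond=None)[0]; res=q[:,0]-A@c
    g=abs(res)<4; c=np.linalg.lstsq(A[g],q[g,0],rcond=None)[0]
    print(n,len(q),'x=%.1f at hinge height, angle %.3f'%(c[1],np.pi/2+np.arctan(c[0])), 'zmax',np.percentile(q[:,2],99.5),'xr',np.percentile(q[:,0],[1,99]))
go([660,266,335],-91.8)
E
```

```text
time: 13.85
tool_pos: [417.5, 223.4, 348.2]
tcp_rot: [-179.6, 0.2, -91.8]
ft_force: [-0.1, -0.8, 0.7]
finger_gap: 10.0
top 978 x=87.8 at hinge height, angle 1.623 zmax 299.2841583524758 xr [ 89.31465013 104.84512946]
scene 1489 x=95.8 at hinge height, angle 1.612 zmax 296.695179577323 xr [ 94.8460352  105.77554268]
tcp [416.  222.9 343.1] [-1.7996e+02  1.0000e-02 -9.1840e+01] gap -0.1 F [ 0.3 -0.6 -0.1] t 13.95 turn -0.04 shift [ -50.7 -242.6    8.1]
```

```bash
python3 -m pendant '[[0,-10,-48.5,0,0],[0,-10,-48.5,0,0],[0,-10,-48.5,0,0],[0,-10,-48.5,0,0],[0,-10,-48.5,0,0],[0,0,0,0,0],[0,0,0,40,0],[0,0,0,30,0],[0,0,0,0,0],[0,0,0,0,0]]'
python3 - <<'E'
from h import *
th=np.deg2rad(np.arange(90,-1,-10)); rho=172
x=90-rho*np.cos(th)+8*np.sin(th)+11; z=87+rho*np.sin(th)+8*np.cos(th)
print(np.c_[np.rad2deg(th),x,z].round(0).tolist())
o=np.array([513,269.5]);ps=np.deg2rad(-1.8);ux=np.array([np.cos(ps),np.sin(ps)]);uy=np.array([-ux[1],ux[0]])
s=r.sense(); print('case frame tcp',(s['tool_pos'][:2]-o)@ux,(s['tool_pos'][:2]-o)@uy,s['tool_pos'][2],s['tcp_rot'],s['ft_force'])
E
```

```text
time: 14.95
tool_pos: [657.9, 264.8, 271.5]
tcp_rot: [179.8, -0.1, -91.8]
ft_force: [-0.1, 0.3, 0.8]
finger_gap: 0.2
[[90.0, 109.0, 259.0], [80.0, 79.0, 258.0], [70.0, 50.0, 251.0], [60.0, 22.0, 240.0], [50.0, -3.0, 224.0], [40.0, -26.0, 204.0], [30.0, -44.0, 180.0], [20.0, -58.0, 153.0], [10.0, -67.0, 125.0], [0.0, -71.0, 95.0]]
case frame tcp 144.93554894978715 -0.1806921216219326 271.4631270751645 [ 1.79801990e+02 -7.34800631e-02 -9.18091733e+01] [-0.09219231  0.34001776  0.84048388]
```

```bash
python3 -m pendant '[[0,0,18,5,0],[0,0,18,4,0],[0,0,15,2,0],[0,0,15,2,0],[0,0,15,3,0],[0,0,14,4,0],[0,0,14,5,0],[0,0,14,6,0]]'
cat >> h.py <<'E'
_o=np.array([513,269.5]);_ps=np.deg2rad(-1.8);ux=np.array([np.cos(_ps),np.sin(_ps)]);uy=np.array([-ux[1],ux[0]])
def tc():
    s=r.sense(); t=s['tool_pos']; print('case tcp',np.round([(t[:2]-_o)@ux,(t[:2]-_o)@uy,t[2]],1),np.round(s['tcp_rot'],1),'F',np.round(s['ft_force'],1),'t',s['time'])
E
python3 -c "
from h import *
tc()"
```

```text
time: 15.75
tool_pos: [537.0, 269.6, 246.3]
tcp_rot: [-179.6, 0.1, -91.8]
ft_force: [0.9, 0.3, 1.4]
finger_gap: 0.0
case tcp [ 23.9   0.8 246.3] [-1.796e+02  1.000e-01 -9.180e+01] F [0.9 0.3 1.4] t 15.75
```

```bash
python3 -m pendant '[[0,0,13,10,0],[0,0,13,10,0],[0,0,12,10,0],[0,0,11,10,0],[0,0,9,12,0],[0,0,9,12,0],[0,0,7,13,0],[0,0,7,14,0],[0,0,0,0,0]]'; python3 -c "
from h import *
tc()"
```

```text
time: 16.65
tool_pos: [454.5, 271.8, 151.9]
tcp_rot: [-180.0, 0.0, -91.8]
ft_force: [-0.1, 1.0, -0.5]
finger_gap: 0.2
case tcp [-58.5   0.5 151.9] [-180.     0.   -91.8] F [-0.1  1.  -0.5] t 16.65
```

```bash
python3 -m pendant '[[0,0,5,14,0],[0,0,4,12,0],[0,0,0,0,0]]'
python3 - <<'E'
from h import *
tc()
im,d,p=snap('scene'); 
cv2.imwrite('pics/s5.png',cv2.resize(im[120:260,260:450],None,fx=4,fy=4))
P=cloud(d,p); C=np.stack([(P[...,:2]-_o)@ux,(P[...,:2]-_o)@uy,P[...,2]],-1)
q=C[(abs(C[...,0])<75)&(abs(C[...,1])>50)&(abs(C[...,1])<110)&(C[...,2]>75)&(C[...,2]<310)]
c=np.polyfit(q[:,0],q[:,2],1); print(len(q),c,'std',np.std(q[:,2]-np.polyval(c,q[:,0])))
E
```

```text
time: 16.95
tool_pos: [444.5, 271.4, 123.2]
tcp_rot: [179.9, -0.1, -91.8]
ft_force: [-0.7, -0.8, 0.1]
finger_gap: -0.4
case tcp [-68.5  -0.3 123.2] [ 1.799e+02 -1.000e-01 -9.180e+01] F [-0.7 -0.8  0.1] t 16.95Traceback (most recent call last):
  File "<stdin>", line 5, in <module>
NameError: name '_o' is not defined. Did you mean: 'go'?
```

View pics/s5.png

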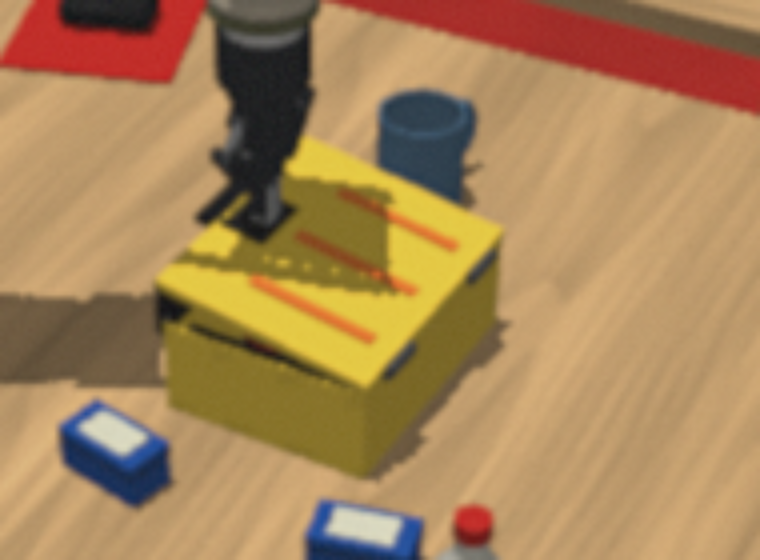

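The lid lies near 10° with the fingers on the press pad, between the catches. I'll shift forward slightly and press down.

```bash
python3 -m pendant '[[0,0,8,6,0],[0,0,2,6,0],[0,0,0,5,0],[0,0,0,0,0]]'; python3 -c "
from h import *
tc()"; python3 -m pendant '[[0,0,0,4,0],[0,0,0,3,0],[0,0,0,0,0]]';python3 -c "
from h import *
tc()"
```

```text
time: 17.4
tool_pos: [436.1, 272.6, 108.6]
tcp_rot: [-179.9, 0.1, -91.8]
ft_force: [-1.0, -0.1, 4.2]
finger_gap: -0.1
case tcp [-77.    0.7 108.6] [-1.799e+02  1.000e-01 -9.180e+01] F [-1.  -0.1  4.2] t 17.4
time: 17.7
tool_pos: [435.7, 272.6, 101.1]
tcp_rot: [180.0, 0.0, -91.8]
ft_force: [-1.0, 1.7, 2.7]
finger_gap: -0.1
case tcp [-77.3   0.7 101.1] [180.    0.  -91.8] F [-1.   1.7  2.7] t 17.7
```

```bash
for i in 1 2 3; do python3 -m pendant '[[0,0,0,2,0],[0,0,0,0,0]]' | grep -E 'pos|force'; done
```

```text
tool_pos: [435.7, 272.6, 99.6]
ft_force: [-4.5, 0.7, 8.1]
tool_pos: [435.6, 272.7, 97.9]
ft_force: [-6.2, -0.0, 12.0]
tool_pos: [435.4, 272.7, 96.1]
ft_force: [-7.8, -0.8, 13.5]
```

```bash
for i in 1 2 3; do python3 -m pendant '[[0,0,0,2,0],[0,0,0,0,0]]' | grep -E 'pos|force'; done
```

```text
tool_pos: [435.4, 272.7, 94.9]
ft_force: [-12.2, -2.4, 21.1]
tool_pos: [435.5, 272.8, 94.7]
ft_force: [-20.1, -7.7, 37.7]
tool_pos: [435.6, 272.9, 94.4]
ft_force: [-29.3, -11.0, 54.7]
```

```bash
python3 -m pendant '[[0,0,0,0,0],[0,0,0,0,0],[0,0,0,-6,0],[0,0,0,-20,0],[0,0,0,-45,0],[0,0,0,-45,0],[0,0,30,0,0],[0,0,45,0,0],[0,0,0,0,0],[0,0,0,0,0]]'
python3 - <<'E'
from h import *
o=np.array([513,269.5])
im,d,p=snap('wrist','w6.png'); P=cloud(d,p); C=np.stack([(P[...,:2]-o)@ux,(P[...,:2]-o)@uy,P[...,2]],-1)
q=C[(C[...,0]<80)&(C[...,0]>-95)&(abs(C[...,1])<112)&(C[...,2]>85)&(C[...,2]<125)&(~((C[...,0]<-50)&(abs(C[...,1])<40)))]
c=np.polyfit(q[:,0],q[:,2],1); print(len(q),c,'front z',np.polyval(c,-90),'hinge',np.polyval(c,90))
m=(C[...,2]>99)&(C[...,2]<120)&(C[...,0]<-80)&(C[...,0]>-130)
for s in(1,-1):
    q=C[m&(s*C[...,1]>40)]; print(len(q),np.median(q,0) if len(q) else '',np.percentile(q[:,0],[3,97]) if len(q) else '')
m=reg(im,P,(424,65),55,36,50); print('F0',m.sum(),rect(P[m]) if m.sum() else '')
tc(); go([424,65,230],-103.2)
E
```

```text
time: 19.9
tool_pos: [360.3, 274.6, 204.8]
tcp_rot: [-180.0, -0.0, -91.7]
ft_force: [0.8, 0.3, -0.1]
finger_gap: 0.2
45906 [-6.1802262e-03  9.6467534e+01] front z 97.02375439059027 hinge 95.91131367514647
1263 [-104.12648362   79.20865641  108.41650827] [-113.27818879  -96.87133692]
1274 [-104.66680735  -78.39484064  108.14373033] [-113.84687697  -97.41622356]
F0 5029 (array([423.8,  66.1]), array([46.3, 80.3]), 76.9)
case tcp [-152.     0.3  205. ] [-180.     0.   -91.8] F [0.3 0.8 0.1] t 19.95
tcp [361.1 274.6 205. ] [-1.7995e+02  1.0000e-02 -9.1770e+01] gap -0.0 F [0.3 0.8 0.1] t 19.95 turn 11.43 shift [ 189.7 -109.1  -25. ]
```

View pics/w6.png

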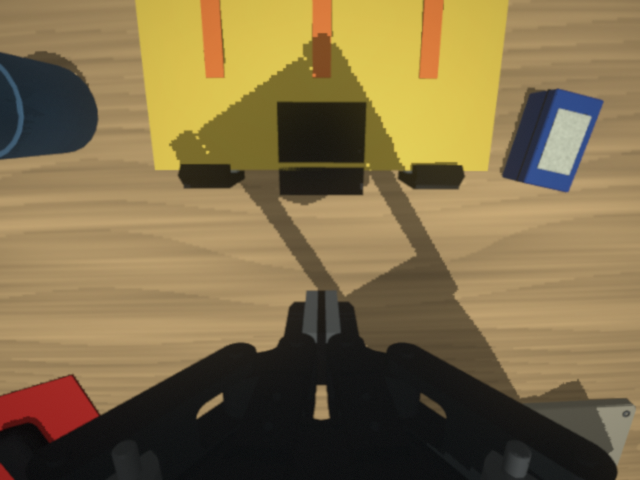

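The lid measures 0.006 rad with both catch noses back over it, at px (212,175) and (432,176). Next is filter F0 at (424, 65.5).

```bash
python3 -m pendant '[[1,0,0,0,5.7],[1,0,0,0,5.7],[1,38,-21.9,0,0],[1,38,-21.9,0,0],[1,38,-21.9,0,0],[1,38,-21.9,0,0],[1,38,-21.9,0,0],[1,0,0,0,0],[1,0,0,0,0]]'
python3 - <<'E'
from h import *
im,d,p=snap('wrist'); P=cloud(d,p)
m=reg(im,P,(424,65),55,36,50); q=P[m];print('F0',m.sum(),rect(q) if m.sum() else '')
go([*rect(q)[0],11],-103.2)
E
```

```text
time: 20.85
tool_pos: [424.9, 63.3, 204.9]
tcp_rot: [180.0, 0.0, -103.4]
ft_force: [-0.4, 0.3, -0.2]
finger_gap: 85.2
F0 4162 (array([423.7,  65.2]), array([44. , 80.6]), 77.0)
tcp [424.6  64.4 204.9] [ 1.7997e+02  1.0000e-02 -1.0331e+02] gap 85.2 F [-0.7  0.  -0.3] t 20.9 turn -0.11 shift [ -0.6   1.1 193.9]
```

```bash
python3 -m pendant '[[1,-0.6,1,45,0],[1,0,0,45,0],[1,0,0,45,0],[1,0,0,45,0],[1,0,0,14,0],[1,0,0,0,0],[0,0,0,0,0],[0,0,0,0,0],[0,0,0,0,0],[0,0,0,0,0]]' 40; python3 -m pendant '[[0,0,0,0,0],[0,0,0,0,0],[0,0,0,-40,0],[0,0,0,-48,0],[0,0,0,-48,0],[0,0,0,-48,0],[0,0,0,0,-6.4],[0,0,0,0,-6.4],[0,0,0,0,-6.4],[0,0,0,0,0]]'
python3 - <<'E'
from h import *
go([470,-231,200],-84.1)
E
```

```text
time: 21.9
tool_pos: [425.1, 65.7, 13.0]
tcp_rot: [-179.8, 0.1, -103.2]
ft_force: [-0.9, 1.6, 7.6]
finger_gap: 43.5
time: 22.9
tool_pos: [423.3, 65.4, 195.5]
tcp_rot: [-180.0, -0.0, -83.9]
ft_force: [-0.7, 0.4, -2.9]
finger_gap: 43.3
tcp [423.3  65.4 195.5] [-179.95   -0.    -83.91] gap 43.3 F [-0.7  0.4 -2.9] t 22.9 turn 0.19 shift [299.6 -16.   -4.5]
```

```bash
python3 -m pendant '[[0,43,-2.3,0,0],[0,43,-2.3,0,0],[0,43,-2.3,0,0],[0,43,-2.3,0,0],[0,43,-2.3,0,0],[0,43,-2.3,0,0],[0,42,-2.3,0,0],[0,0,0,0,0],[0,0,0,0,0]]'
python3 - <<'E'
from h import *
im,d,p=snap('wrist','w7.png'); P=cloud(d,p)
so=np.array([483.8,-276.5]);a=np.deg2rad(5.9);sx=np.array([np.cos(a),np.sin(a)]);sy=np.array([-sx[1],sx[0]])
S=np.stack([(P[...,:2]-so)@sx,(P[...,:2]-so)@sy,P[...,2]],-1)
m=(S[...,2]>18)&(S[...,2]<33)&(S[...,0]>-90)&(S[...,0]<90)&(abs(S[...,1])<110); q=S[m]; print('floor',m.sum(),np.percentile(q,[1,50,99],axis=0).round(1).tolist())
m=(S[...,2]>65)&(S[...,2]<78)&(S[...,0]>-50)&(S[...,0]<60)&(abs(S[...,1])<120); q=S[m]; print('walls',np.percentile(q[q[:,1]>0],[5,50,95],axis=0).round(1).tolist(), np.percentile(q[q[:,1]<0],[5,50,95],axis=0).round(1).tolist())
m=(S[...,2]>79)&(S[...,2]<88)&(S[...,0]<-40); q=S[m]; print('front',len(q),np.percentile(q,[5,50,95],axis=0).round(1).tolist() if len(q) else'')
go([484.1,-231.2,45],-84.1)
E
```

```text
time: 23.8
tool_pos: [470.3, -232.1, 194.7]
tcp_rot: [180.0, 0.0, -84.3]
ft_force: [0.2, 0.8, -1.9]
finger_gap: 43.5
floor 32794 [[-67.4, -97.8, 24.3], [31.7, -17.0, 26.1], [88.4, 98.9, 30.8]]
walls [[-43.4, 99.7, 66.9], [10.6, 102.1, 72.0], [55.1, 105.4, 73.2]] [[-43.6, -103.6, 65.9], [9.2, -99.2, 71.5], [55.5, -97.5, 72.8]]
front 1661 [[-88.0, -109.8, 79.9], [-80.6, -70.9, 81.2], [-74.6, -33.1, 82.3]]
tcp [ 470.3 -231.1  194.7] [ 1.7997e+02  5.0000e-02 -8.4180e+01] gap 43.5 F [ 0.6  1.2 -2. ] t 23.85 turn -0.08 shift [  1.5 -13.7 149.7]
```

View pics/w7.png

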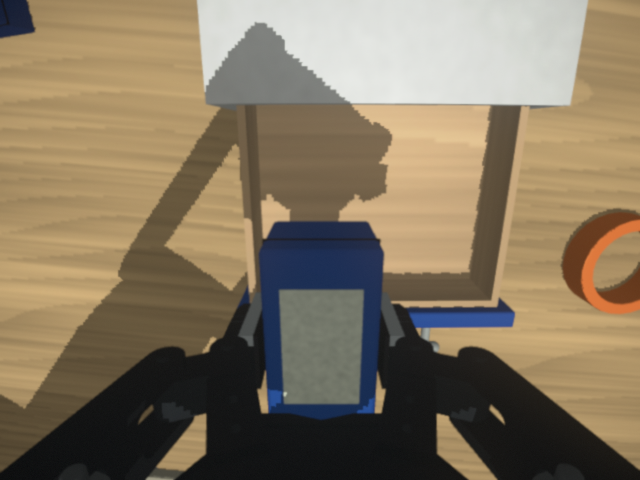

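```bash
python3 -m pendant '[[0,1.5,-13.7,0,0],[0,0,0,0,0],[0,0,0,45,0],[0,0,0,45,0],[0,0,0,40,0],[0,0,0,15,0],[0,0,0,5,0],[0,0,0,0,0],[0,0,0,0,0]]'; python3 -c "
from h import *
go([484.1,-231.2,40],-84.1)"
```

```text
time: 24.75
tool_pos: [486.2, -232.2, 47.7]
tcp_rot: [-179.8, -0.1, -84.0]
ft_force: [0.3, -0.1, -2.0]
finger_gap: 43.3
tcp [ 486.2 -232.2   47.7] [-1.7982e+02 -1.4000e-01 -8.4000e+01] gap 43.3 F [ 0.3 -0.1 -2. ] t 24.75 turn 0.1 shift [-1.2  2.   7.7]
```

Lower the rest, release, lift, and head to F1 at (641, 61).

```bash
python3 -m pendant '[[0,0,0,5,0],[0,0,0,3,0],[0,0,0,0,0],[0.65,0,0,0,0],[0.65,0,0,0,0],[0.65,0,0,0,0],[0.65,0,0,0,0]]'; python3 -m pendant '[[0.65,0,0,-48,0],[0.65,0,0,-48,0],[0.65,0,0,-48,0],[0.65,0,0,-30,0],[0.65,0,0,0,0]]'
python3 - <<'E'
from h import *
go([641.5,61.5,210],-78)
E
```

```text
time: 25.45
tool_pos: [484.4, -231.4, 37.0]
tcp_rot: [180.0, 0.0, -84.0]
ft_force: [0.0, -0.8, -0.2]
finger_gap: 55.5
time: 25.95
tool_pos: [487.2, -233.0, 217.5]
tcp_rot: [-179.5, -0.3, -84.0]
ft_force: [0.1, -0.0, 0.5]
finger_gap: 55.3
tcp [ 487.2 -233.   217.5] [-179.54   -0.35  -84.  ] gap 55.3 F [ 0.1 -0.   0.5] t 25.95 turn -6.0 shift [-256.  -212.2    7.5]
```

```bash
python3 -m pendant '[[1,0,0,0,-6],[1,-36.6,-30.3,0,0],[1,-36.6,-30.3,0,0],[1,-36.6,-30.3,0,0],[1,-36.6,-30.3,0,0],[1,-36.6,-30.3,0,0],[1,-36.6,-30.3,0,0],[1,-36.6,-30.3,0,0],[1,0,0,0,0],[1,0,0,0,0]]'
python3 - <<'E'
from h import *
im,d,p=snap('wrist'); P=cloud(d,p)
m=reg(im,P,(641,61),55,36,50); q=P[m];print('F1',m.sum(),rect(q) if m.sum() else '')
go([*rect(q)[0],11],-78)
E
```

```text
time: 26.95
tool_pos: [638.2, 64.5, 209.2]
tcp_rot: [179.8, 0.0, -77.9]
ft_force: [0.1, -0.3, -0.3]
finger_gap: 85.1
F1 4097 (array([641.7,  61.7]), array([79.5, 44. ]), 11.5)
tcp [638.   63.3 209.6] [179.87  -0.   -77.96] gap 85.6 F [ 0.6 -0.8 -0.7] t 27.0 turn 0.04 shift [  2.4  -3.2 198.6]
```

```bash
python3 -m pendant '[[1,2.2,-3,45,0],[1,0,0,45,0],[1,0,0,45,0],[1,0,0,45,0],[1,0,0,18,0],[1,0,0,0,0],[0,0,0,0,0],[0,0,0,0,0],[0,0,0,0,0],[0,0,0,0,0]]' 40; python3 -m pendant '[[0,0,0,0,0],[0,0,0,0,0],[0,0,0,-40,0],[0,0,0,-48,0],[0,0,0,-48,0],[0,0,0,-48,0],[0,0,0,0,6.1],[0,0,0,0,0]]'
python3 - <<'E'
from h import *
so=np.array([483.8,-276.5]);a=np.deg2rad(5.9);sx=np.array([np.cos(a),np.sin(a)]);sy=np.array([-sx[1],sx[0]])
t=so+5*sx-45*sy; print(t); go([*t,200],-84.1)
E
```

```text
time: 28.0
tool_pos: [644.5, 61.9, 16.4]
tcp_rot: [-179.7, -0.1, -78.0]
ft_force: [-0.7, -0.9, 7.8]
finger_gap: 43.1
time: 28.8
tool_pos: [643.6, 62.0, 200.7]
tcp_rot: [-179.7, -0.0, -84.2]
ft_force: [-0.9, 0.4, -2.5]
finger_gap: 43.3
[ 493.39917824 -320.74766409]
tcp [643.6  62.  200.7] [-1.7968e+02 -3.0000e-02 -8.4200e+01] gap 43.3 F [-0.9  0.4 -2.5] t 28.8 turn -0.1 shift [365.3 188.7   0.7]
```

```bash
python3 -m pendant '[[0,40.6,21,0,0],[0,40.6,21,0,0],[0,40.6,21,0,0],[0,40.6,21,0,0],[0,40.6,21,0,0],[0,40.6,21,0,0],[0,40.6,21,0,0],[0,40.6,21,0,0],[0,40.6,21,0,0],[0,0,0,0,0]]'
python3 - <<'E'
from h import *
im,d,p=snap('wrist','w8.png'); P=cloud(d,p)
m=reg(im,P,(484,-231),50,60,71.5); print('F0 in drawer',m.sum(),rect(P[m]) if m.sum() else '')
go([493.4,-320.7,43],-84.1)
E
```

```text
time: 29.8
tool_pos: [488.1, -325.4, 195.2]
tcp_rot: [179.8, 0.0, -84.2]
ft_force: [0.1, 0.2, -1.6]
finger_gap: 43.3
F0 in drawer 5468 (array([ 485.2, -232.5]), array([79.4, 44.8]), 5.9)
tcp [ 489.4 -322.9  195.2] [ 1.7986e+02  1.1000e-01 -8.4200e+01] gap 42.8 F [ 0.3  1.1 -1.9] t 29.85 turn -0.1 shift [ -1.8  -4.2 152.2]
```

View pics/w8.png

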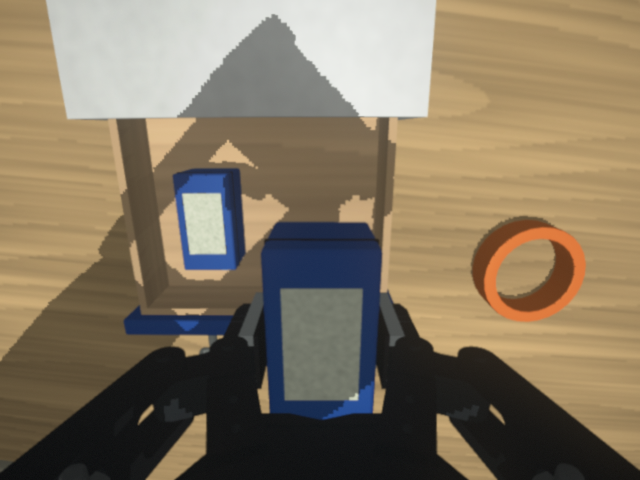

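F0 lies flat in the drawer at px (207,222). I'm lowering F1 beside it.

```bash
python3 -m pendant '[[0,-1.5,-4,0,0],[0,0,0,45,0],[0,0,0,45,0],[0,0,0,40,0],[0,0,0,10,0],[0,0,0,0,0],[0,0,0,0,0]]'; python3 -c "
from h import *
go([493.4,-320.7,43],-84.1)"
```

```text
time: 30.55
tool_pos: [497.0, -319.3, 59.2]
tcp_rot: [-179.9, -0.1, -84.0]
ft_force: [1.0, 0.1, -1.8]
finger_gap: 43.4
tcp [ 497.  -319.3   59.2] [-1.7989e+02 -1.0000e-01 -8.4020e+01] gap 43.4 F [ 1.   0.1 -1.8] t 30.55 turn 0.08 shift [ 1.   3.7 16.2]
```

```bash
python3 -m pendant '[[0,0,2,10,0],[0,0,0,5,0],[0,0,0,0,0],[0,0,0,0,0]]';  python3 -m pendant '[[0.65,0,0,0,0],[0.65,0,0,0,0],[0.65,0,0,0,0],[0.65,0,0,0,0],[0.65,0,0,-48,0],[0.65,0,0,-48,0],[0.65,0,0,-48,0],[0.65,0,0,-20,0],[0.65,0,0,0,0],[0.65,0,0,0,0]]'
python3 - <<'E'
from h import *
im,d,p=snap('wrist'); P=cloud(d,p)
for c in((485,-232),(493.4,-320.7)):
    m=reg(im,P,c,47,60,71.5); print(m.sum(),rect(P[m]) if m.sum() else '',P[m][:,2].mean())
so=np.array([483.8,-276.5]);a=np.deg2rad(5.9);sx=np.array([np.cos(a),np.sin(a)])
im,d,p=snap('top'); P=cloud(d,p)
S=np.stack([(P[...,:2]-so)@sx,(P[...,:2]-so)@np.array([-sx[1],sx[0]]),P[...,2]],-1)
q=S[(S[...,2]>45)&(S[...,2]<62)&(S[...,0]<-90)&(S[...,0]>-150)&(abs(S[...,1])<62)]; print('handle',len(q),np.median(q,0) if len(q) else '')
t=so-150*sx; print(t); go([*t,210],-84.1)
E
```

```text
time: 30.95
tool_pos: [493.6, -319.6, 42.5]
tcp_rot: [-180.0, -0.0, -84.1]
ft_force: [0.8, -0.6, -0.3]
finger_gap: 43.4
time: 31.95
tool_pos: [493.5, -319.4, 206.1]
tcp_rot: [-180.0, -0.0, -84.1]
ft_force: [0.6, 1.4, -0.6]
finger_gap: 55.8
5027 (array([ 485. , -232.3]), array([79.5, 45.1]), 6.0) 68.06803394861
4874 (array([ 491.6, -320.2]), array([80.1, 44. ]), 5.8) 68.06721847127235
handle 51 [-120.13294838  -46.83109633   57.89618857]
[ 334.59457743 -291.91888052]
tcp [ 492.5 -318.7  203.9] [ 1.7986e+02  1.3000e-01 -8.4100e+01] gap 55.5 F [-0.8 -0.4 -0.2] t 32.05 turn -0.0 shift [-42.8 154.4  -6.1]
```

```bash
python3 -m pendant '[[0,-10.8,38.6,0,0],[0,-10.8,38.6,0,0],[0,-10.8,38.6,0,0],[0,-10.8,38.6,0,0],[0,0,0,0,0],[0,0,0,45,0],[0,0,0,45,0],[0,0,0,45,0],[0,0,0,28,0],[0,0,0,0,0]]'
python3 - <<'E'
from h import *
so=np.array([483.8,-276.5]);a=np.deg2rad(5.9);sx=np.array([np.cos(a),np.sin(a)])
t=so+18*sx; go([*t,42],-84.1)
E
```

```text
time: 33.05
tool_pos: [332.0, -288.2, 37.2]
tcp_rot: [179.6, 0.5, -84.1]
ft_force: [-0.5, -0.0, 0.0]
finger_gap: -0.1
tcp [ 332.  -288.2   37.2] [179.61   0.53 -84.11] gap -0.1 F [-0.5 -0.   0. ] t 33.05 turn -0.01 shift [   3.9 -170.2   -4.8]
```

Push at moderate speed, then finish in small steps while watching force.

```bash
python3 -m pendant '[[0,2,-18,-2,0],[0,2,-18,-2,0],[0,0,-18,0,0],[0,0,-18,0,0],[0,0,-18,0,0],[0,0,-18,0,0],[0,0,-18,0,0],[0,0,-18,0,0],[0,0,-15,0,0],[0,0,0,0,0]]'
python3 - <<'E'
from h import *
so=np.array([483.8,-276.5]);a=np.deg2rad(5.9);sx=np.array([np.cos(a),np.sin(a)])
t=so+18*sx; go([*t,42],-84.1)
E
```

```text
time: 34.05
tool_pos: [496.2, -280.1, 48.5]
tcp_rot: [-179.9, -0.1, -84.0]
ft_force: [-1.1, -0.7, 0.7]
finger_gap: -0.1
tcp [ 496.2 -280.1   48.5] [-1.799e+02 -6.000e-02 -8.403e+01] gap -0.1 F [-1.1 -0.7  0.7] t 34.05 turn 0.07 shift [-4.8 -6.1  6.5]
```

```bash
for i in 1 2 3; do python3 -m pendant '[[0,0,-4,0,0],[0,0,0,0,0]]' | grep -E 'pos|force'; done
```

```text
tool_pos: [498.0, -279.6, 47.5]
ft_force: [-0.0, 0.3, 0.3]
tool_pos: [502.0, -279.2, 47.3]
ft_force: [0.6, 0.3, -0.2]
tool_pos: [503.3, -279.0, 46.9]
ft_force: [-13.8, -1.2, 9.4]
```

```bash
python3 -m pendant '[[0,0,-2,0,0],[0,0,0,0,0],[0,0,0,0,0]]'; python3 -m pendant '[[0,0,25,0,0],[0,0,45,0,0],[0,0,40,-20,0],[0,0,0,-48,0],[0,0,0,-48,0],[0,0,0,-48,0],[0,-20,0,-40,0],[0,0,0,0,0],[0,0,0,0,0],[0,0,0,0,0]]'
python3 - <<'E'
from h import *
so=np.array([483.8,-276.5]);a=np.deg2rad(5.9);sx=np.array([np.cos(a),np.sin(a)]);sy=np.array([-sx[1],sx[0]])
o=np.array([513,269.5])
for n in('wrist','top','scene'):
    im,d,p=snap(n,n+'9.png'); P=cloud(d,p); S=np.stack([(P[...,:2]-so)@sx,(P[...,:2]-so)@sy,P[...,2]],-1)
    q=S[(S[...,2]>72)&(S[...,2]<86)&(abs(S[...,0]-70)<40)&(abs(S[...,1])<115)]; print(n,'front',len(q),np.percentile(q,[2,50,98],axis=0).round(1).tolist() if len(q) else '')
    q=S[(S[...,2]>48)&(S[...,2]<63)&(abs(S[...,0]-30)<25)&(abs(S[...,1])<55)]; print('handle x',np.median(q[:,0]) if len(q) else '')
    C=np.stack([(P[...,:2]-o)@ux,(P[...,:2]-o)@uy,P[...,2]],-1)
    q=C[(abs(C[...,0])<80)&(abs(C[...,1])<110)&(C[...,2]>80)&(C[...,2]<130)]
    if len(q)>50: print('lid slope',np.polyfit(q[:,0],q[:,2],1),len(q))
E
```

```text
time: 34.95
tool_pos: [503.4, -279.0, 46.8]
tcp_rot: [179.5, 0.1, -84.1]
ft_force: [-24.3, -0.5, 15.6]
finger_gap: -0.2
time: 35.95
tool_pos: [395.9, -269.6, 249.6]
tcp_rot: [179.9, 0.1, -84.1]
ft_force: [0.2, 0.1, -1.1]
finger_gap: -0.2
wrist front 7647 [[70.4, -110.1, 72.8], [77.7, 0.6, 81.5], [86.6, 110.4, 84.7]]
handle x 35.835846417538676
top front 333 [[70.8, -110.7, 73.7], [78.5, 2.9, 80.6], [86.9, 110.9, 85.4]]
handle x 35.73837735377999
lid slope [-1.08230171e-02  9.58608408e+01] 3356
scene front 216 [[69.7, -113.7, 77.5], [74.7, -13.8, 82.0], [79.7, 110.4, 85.2]]
handle x 38.6633422168003
lid slope [-1.08579864e-02  9.74473533e+01] 2051
```

View pics/scene9.png

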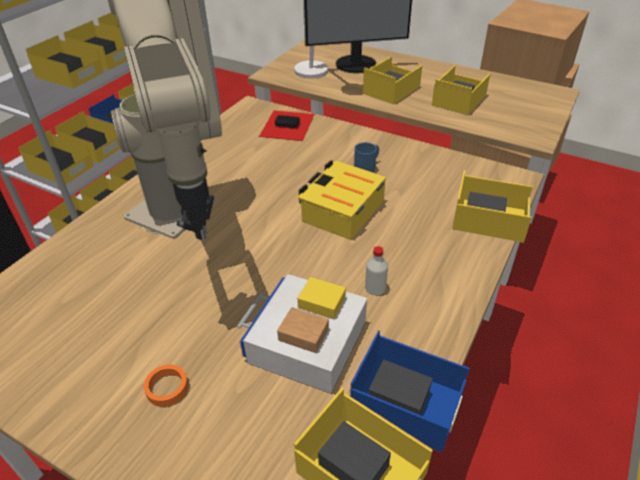

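The drawer front is at x≈70 and the handle at about 35, which is shut. The lid is closed, the bystanders haven't moved, and the arm is clear.

```bash
python3 -c "
from bench import hand_in
print(hand_in())"
```

```text
the job is handed in; nothing more can be done
None
```

I cleared the bench and handed the job in at about 36 s of robot time; no verdict came back. Both lens barrels stand in the closed, latched case, and both filter boxes lie in the shut drawer.

**Last checks:**
- **Lid:** its slope measured about 0.006 rad close up after snapping and about 0.011 rad in the last two views, under the 0.018 limit. Both catch noses were back in place over it. I pressed to a hard stop, with about 55 N downward at the peak.
- **Lens barrels:** a close view just before I shut the lid showed both standing about 30 mm forward of the case's centre line and well apart. They can't be seen now.
- **Filter boxes:** after release both measured flat on the drawer floor, aligned with it.
- **Drawer:** the front measured about 70 mm and the handle about 35–36 mm, the fully shut positions. The scene camera put the handle at 38.7 mm, but I trust that view less.
- **Bystanders:** the bottle, mug and tape look untouched in the last picture. I compared them by eye rather than measuring.

The arm is clear of everything. I saw no sign that any of the pieces had been knocked aside during the run, and no check failed.

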